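# Push the oak block home in the corner stop

### The arm

A 6-joint arm with a two-finger parallel gripper is mounted at the origin on a cart in front of the work surface, level with it; the furniture and walls round the work are solid. World frame = base frame: x ahead of the robot, y to its left, z up, the work surface at z = 0. Lengths are in m, angles in rad, forces in N, time in s.
With the tool pointing down it reaches from about 0.35 to 0.975 m from the base axis. Payload 4.9 kg.
Tool frame: the origin (TCP) lies midway between the tips of the shut fingers; the grasp point (between the pads) lies 19 mm behind it; z points along the fingers, y is the line along which they close (so a half turn about z gives the same grasp; the last joint's range is limited). The gripper opens to 85 mm and grips with 20 to 120 N. Pads are 22 mm wide; open, the fingers measure 114 mm over their backs; the gripper's body (76 mm by 85 mm) begins 54 mm behind the grasp point. The pads swing forward as they close: fully open they stand 13 mm farther back than shut.
Start: joints at [-1.244, 0.053, 1.613, -0, 1.476, -0.119], TCP at [0.269, -0.564, 0.231] pointing down, gripper open.
Joint ranges: [-3.01, 3.01], [-1.01, 2.22], [0.06, 2.58], [-1.02, 4.17], [0.09, 2.62], [-3.14, 3.14]. Speed limits (rad/s): [2.57, 2.57, 3.14, 3.14, 3.14, 3.14].

### API

Orientations are given as a unit quaternion [w, x, y, z].
In Python, from plant import * gives the robot as it stands.
- The arm moves only by the tool jog_arm, never from a script. Its argument "targets" is a list of rows, each a list of 3 entries, a list of its own where there are three numbers: the shift along the tool's x, y, z in units of 25 mm (1.0 is 25 mm), then the turn, a rotation vector about the tool's x, y, z in units of 8 degrees (1.0 is 8 degrees), then the opening in per cent of the stroke, from 0 (shut) to 100 (fully open). A call has 1 to 8 rows; each row is the pose to reach, as a shift and turn from the pose commanded when the call began, along the tool's axes at that moment; what a row does not reach only later rows make up. A row lasts 1/8 s, in which the tool goes at most 62.5 mm and 10.7 degrees, less where a joint would pass 70% of its speed; a pose out of reach is approached as far as the arm can. A call with a gripper value outside its range is refused whole. The fingers move at their own pace and stop on an object; the grip force is fixed at half the most. Time passes only in rows, so rows that repeat a pose let the fingers close. It gives the time, the measured TCP pose, the force, the opening and the grip force at its end, in the units of the state.
- state(): the state, without advancing time (a new reading comes with each control period).
- grab_frame(name): name is "scene" or "top" or "wrist"; returns (picture, depth): 400x640x3 uint8, red, green, blue; 400x640 float32, m along the optical axis (not along the pixel's ray), 0 where there is no reading.
- camera_params(name): a dict with "fovy" (degrees; the focal length in pixels is half the picture's height over the tangent of half this angle, whatever the lens; pixels are square), "cx", "cy" (the principal point, pixels), "rvec" (rotation vector, rad) and "tvec" (3), from world to camera coordinates, as OpenCV has them; the wrist camera has in their place "hand_eye" (4x4, takes a point from camera to tool coordinates, whose origin is the TCP and whose axes are the flange's). Camera axes: x right, y down, z forward; pixel columns grow to the right and rows downward; lengths in m; the calibration is good to about 2 mm. The wrist camera is an equidistant fisheye: a pixel r from the principal point sees the ray r / f radians off the axis. A picture is of the moment at which its call begins: read the wrist's pose just before it. camera_params takes no time and is no camera call.
- job_done(): hands the job in; it is judged then, once.
The state is a dict: "time": time; "joint_pos": joint angles; "joint_vel": joint speeds; "joint_efforts": joint torques, N m; "tool_pos": TCP position; "tool_rot": TCP orientation; "contact_force": force on the tool from outside, world axes, zero at the start; "ft_torque": the same for the moment, N m; "gripper_width": opening from 0.0 (shut) to 1.0 (fully open); "grasp_force": force on a finger pad.
Only numpy, scipy, OpenCV 4.12 (cv2) and the standard library are available. Lean on these libraries where they do the work, as an engineer would, in place of code of your own. Each camera call takes 0.05 s, during which the arm holds its last target. There are 200 camera calls.

### The job

Get the thick oak block ready for work on the bench: push it along the bench top with the fingers until its long side lies flat against the long fence of the wooden corner stop and its end is up against the stop's short arm, fully home in the corner. Only push it - do not lift or tip it - and leave the tall wooden spool and the nail tin standing where they are.

Things in the scene. Friction and masses are not known exactly. Their poses are not given: they have to be found in the camera images.
- block_mid (a point): Middle (half-way up) of the loose oak block: a plain rectangular wooden block, 105 mm (its x) by 190 mm (its y) by 65 mm high, 0.55 to 0.95 kg, friction about 0.6. It lies flat on the bench on the robot's side of the long fence and right of the short arm, askew by up to 0.4 rad to the fence; its y axis points roughly to the robot's left.
- thick_block: The same oak block; origin at the centre of its underside. Its own axes are turned 0.07 rad (4 degrees) clockwise, seen from above, from the block's faces: use point block_mid for the faces' directions.
- corner_stop: Fixed L-shaped stop: two wooden bars, 32 mm wide and high. Origin: inner corner, on the bench top. Long fence: face on the plane x = 0, from the corner to y = -270 mm, facing -x (the robot). Short arm: face on y = 0, from the corner to x = -108 mm, facing -y (the robot's right). The bars lie beyond those faces. Block home: its middle at x = -52.5, y = -95 mm here, axes parallel. Yawed up to 0.15 rad.
- tall_spool_mid (a point): Middle of a loose turned wooden spool, 42 mm across, 70 mm high, standing upright; not to be disturbed. It and the nail tin stand left of the block's start, on the robot's side of the corner stop's short arm.
- nail_tin_mid (a point): Middle of a loose open grey metal tin, 66 mm across, 75 mm high; not to be disturbed.

How it is judged:
At the end, for the whole second after the job is handed in: The block lies flat on the bench in the corner: its middle within 4 mm of its home position along and across the fence, its long side within 2 degrees of the fence, at rest; spool and tin within 20 mm of where they stood (x of block_mid in the frame of corner_stop between -0.0565 and -0.0485 m and y of block_mid in the frame of corner_stop between -0.099 and -0.091 m and angle between the y axis of block_mid and the y axis of corner_stop, either way round below 0.035 rad and angle between block_mid's own z axis and vertical below 0.04 rad and height (world z) of block_mid below 0.036 m and linear speed of thick_block below 0.01 m/s and distance of each of tall_spool_mid, nail_tin_mid from where it was at the start of the episode below 0.02 m); the robot touches nothing.
It fails at once if the block is lifted or carried (more than 8 mm) (height (world z) of block_mid above 0.0405 m).
It fails at once if the block is tipped (more than 7 degrees) (angle between block_mid's own z axis and vertical above 0.12 rad).
It fails at once if the tall spool is moved (more than 20 mm) or knocked over (distance of tall_spool_mid from where it was at the start of the episode above 0.02 m or angle between tall_spool_mid's own z axis and vertical above 0.3 rad).
It fails at once if the nail tin is moved (more than 20 mm) or knocked over (distance of nail_tin_mid from where it was at the start of the episode above 0.02 m or angle between nail_tin_mid's own z axis and vertical above 0.3 rad).
It also fails if it takes over 54 s, if anything falls off the work surface, if the arm or the gripper's body presses on something with over 40 N, if the wrist force passes 120 N, or if a joint passes its speed limit or range.

## Working session

There is one attempt and no reset: what is moved stays moved. The work goes in short steps, Python scripts to look and compute and a tool call to move; the robot and the scene stay as the last step left them, time stands still between calls to the robot, and variables do not carry over. Pictures are saved under pics/ and viewed, at most 10 in all, crops included, and the job is handed in when it is done.

Besides the shell and the picture viewer there is one more tool, called after "Request:" as name([rows], argument=value, ...), one row to a line, values as JSON. jog_arm: Moves the arm, as the interface text tells. Its arguments: {"type":"object","properties":{"targets":{"type":"array"}},"required":["targets"]}

```bash
ls; mkdir -p pics; cat > h.py <<'E'
from plant import *
import numpy as np, cv2
def cloud(name):
    im,d=grab_frame(name); p=camera_params(name)
    f=200/np.tan(np.radians(p['fovy'])/2)
    v,u=np.mgrid[:400,:640]
    P=np.stack([(u-p['cx'])/f*d,(v-p['cy'])/f*d,d],-1)
    R=cv2.Rodrigues(np.array(p['rvec'],float))[0]
    W=(P-np.array(p['tvec']).ravel())@R
    W[d==0]=np.nan
    return im,W
E
python3 - <<'E'
from h import *
im,W=cloud('top'); np.save('top.npy',W); cv2.imwrite('pics/top.png',im[...,::-1])
im,W=cloud('scene'); np.save('scene.npy',W);cv2.imwrite('pics/scene.png',im[...,::-1])
s=state();print(s)
E
```

```text
pics
{'time': 0.1, 'joint_pos': array([-1.24399820e+00,  5.32757781e-02,  1.61419570e+00,  1.22050222e-05,
        1.47598484e+00, -1.18990899e-01]), 'joint_vel': array([ 7.68602511e-05, -1.20618125e-03, -3.04792054e-03, -1.96627636e-03,
        2.20272378e-04, -1.19578994e-04]), 'joint_efforts': array([ 1.25923165e-03, -3.94901991e+01, -3.71362889e+01, -4.71004842e-05,
        3.94559975e-03,  1.15732757e-06]), 'tool_pos': array([ 0.26930375, -0.56336621,  0.23017199]), 'tool_rot': array([-9.27434998e-04,  9.75261399e-01,  2.21052789e-01, -9.06046327e-05]), 'contact_force': array([ 0.4889871 , -0.79921638,  0.07726075]), 'ft_torque': array([ 0.03775587, -0.01403966,  0.0035802 ]), 'grasp_force': 0.0, 'gripper_width': 1.0025701289178954}
```

View pics/top.png

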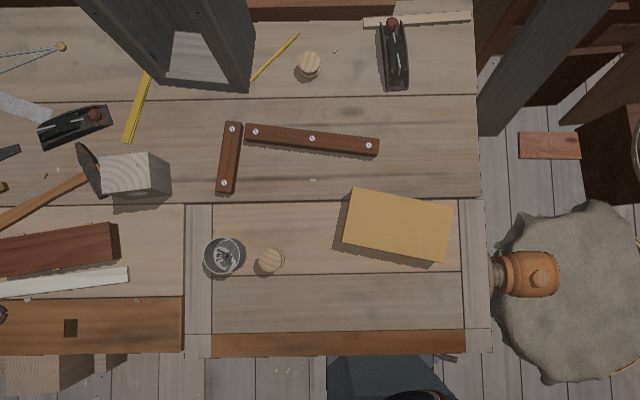

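View pics/scene.png

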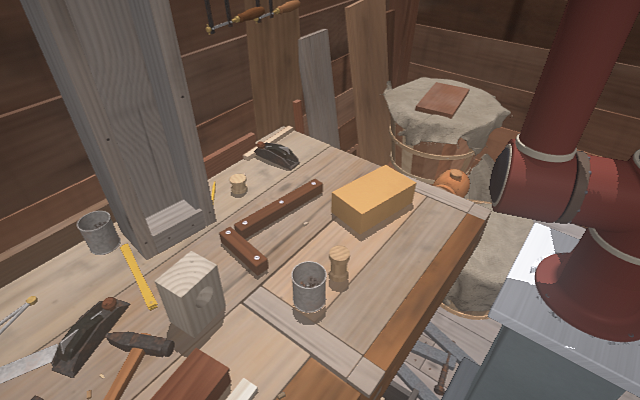

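The top view shows the block at about (398,225), the stop's corner near (243,150), the tin at (223,256) and the spool at (270,261). Next I'll fit their poses from the depth.

```bash
cat >> h.py <<'E'
def rect(W,box,z0,z1):
    u0,v0,u1,v1=box; Q=W[v0:v1,u0:u1].reshape(-1,3); Q=Q[(Q[:,2]>z0)&(Q[:,2]<z1)]
    r=cv2.minAreaRect((Q[:,:2]*1000).astype(np.float32)); return Q,r,cv2.boxPoints(r).round(1)
def show(W):
    for n,b,z in [('block',(235,160,470,275),(.058,.072)),('fence',(246,115,390,162),(.026,.038)),('arm',(205,112,243,200),(.026,.038)),('spool',(250,240,295,280),(.06,.08)),('tin',(196,230,248,282),(.066,.085))]:
        Q,r,c=rect(W,b,*z); print(n,len(Q),np.median(Q[:,2]).round(4),r,c.tolist())
E
python3 - <<'E'
from h import *
W=np.load('top.npy'); show(W)
b=W[280:320,220:460,2]; print(np.nanmedian(b))
print(camera_params('top'))
E
```

```text
block 6375 0.0662 ((488.883544921875, 138.990478515625), (145.85501098632812, 400.2455139160156), 1.5352907180786133) [[410.6000061035156, 337.1000061035156], [421.29998779296875, -63.0], [567.0999755859375, -59.099998474121094], [556.4000244140625, 341.0]]
fence 2224 0.0326 ((662.6082153320312, 196.5692901611328), (260.1474304199219, 33.411659240722656), 81.856201171875) [[627.5999755859375, 70.19999694824219], [660.7000122070312, 65.4000015258789], [697.5999755859375, 323.0], [664.5, 327.70001220703125]]
arm 1211 0.0324 ((630.934326171875, 358.00494384765625), (32.91503143310547, 139.82936096191406), 81.42405700683594) [[559.2999877929688, 352.20001220703125], [697.5999755859375, 331.29998779296875], [702.5, 363.8999938964844], [564.2999877929688, 384.70001220703125]]
spool 435 0.0703 ((432.19903564453125, 275.4068908691406), (41.854488372802734, 39.37680435180664), 88.90660858154297) [[412.1000061035156, 254.89999389648438], [451.5, 254.10000610351562], [452.29998779296875, 296.0], [412.8999938964844, 296.70001220703125]]
tin 176 0.0749 ((443.0045166015625, 361.16973876953125), (65.06570434570312, 63.93105697631836), 88.87699127197266) [[410.3999938964844, 329.29998779296875], [474.29998779296875, 328.0], [475.6000061035156, 393.1000061035156], [411.70001220703125, 394.29998779296875]]
0.0002076355011380169
{'fovy': 46.5178569820407, 'cx': 323.39625950256914, 'cy': 196.24504145118578, 'rvec': array([ 2.14527538, -2.18679174,  0.11915634]), 'tvec': array([0.18648887, 0.54649772, 0.8592119 ])}
```

```bash
sed -i 's/(235,160,470,275)/(310,165,475,275)/' h.py; cat >> h.py <<'E'
C=np.array([665.7,336.1]); A=-0.145
X=np.array([np.cos(A),np.sin(A)]); Y=np.array([-np.sin(A),np.cos(A)])
def stop(p): d=np.array(p)-C; return np.array([d@X,d@Y]).round(1)
E
python3 - <<'E'
from h import *
W=np.load('top.npy')
Q,r,c=rect(W,(310,165,475,275),.055,.075); print(len(Q),r,c); print([stop(p) for p in c],stop(r[0]))
print('spool',stop((432,275)),'tin',stop((443,361)))
s=state(); from scipy.spatial.transform import Rotation as R
q=s['tool_rot']; print(R.from_quat(np.r_[q[1:],q[0]]).as_matrix().round(3))
E
```

```text
5981 ((492.271484375, 40.97948455810547), (190.63677978515625, 105.29415130615234), 77.15010070800781) [[419.7 -40.2]
 [522.4 -63.7]
 [564.8 122.2]
 [462.1 145.6]]
[array([-189. , -407.9]), array([ -84. , -416.3]), array([ -68.9, -226.2]), array([-173.9, -217.9])] [-129.  -317.1]
spool [-222.4  -94.2] tin [-224.    -7.5]
[[ 0.902  0.431 -0.001]
 [ 0.431 -0.902  0.002]
 [ 0.    -0.002 -1.   ]]
```

```bash
cat >> h.py <<'E'
from scipy.spatial.transform import Rotation as R
def go(x,y,z,yaw=0.):
    """units to reach stop-frame x,y (mm), height z; tool x at yaw deg to stop X"""
    s=state(); q=s['tool_rot']; M=R.from_quat(np.r_[q[1:],q[0]])
    p=s['tool_pos']*1000; t=np.r_[C+x*X+y*Y,z]
    a=A+np.radians(yaw); c,k=np.cos(a),np.sin(a)
    T=R.from_matrix(np.array([[c,k,0],[k,-c,0],[0,0,-1]]))
    print('t',round(s['time'],2),'now',stop(p[:2]),p[2].round(1),'F',s['contact_force'].round(1),'grip',round(s['gripper_width'],2))
    print('shift',(M.inv().apply(t-p)/25).round(2),'turn',(np.degrees((M.inv()*T).as_rotvec())/8).round(2))
E
python3 -c "
from h import *
go(-225,-317,150); go(-225,-317,8)"
```

```text
t 0.1 now [-262.3 -947.3] 230.2 F [ 0.5 -0.8  0.1] grip 1.0
shift [ 15.28 -20.1    3.25] turn [-0.01  0.    4.23]
t 0.1 now [-262.3 -947.3] 230.2 F [ 0.5 -0.8  0.1] grip 1.0
shift [ 15.28 -20.09   8.93] turn [-0.01  0.    4.23]
```

Request:
jog_arm([
  [[2,-2.5,0],[0,0,0.6],100],
  [[4,-5,0],[0,0,1.2],100],
  [[5.8,-7.5,0.5],[0,0,1.8],100],
  [[7.6,-10,1],[0,0,2.4],100],
  [[9.5,-12.5,1.5],[0,0,3],100],
  [[11.4,-15,2],[0,0,3.6],100],
  [[13.3,-17.5,2.6],[0,0,4.2],100],
  [[15.3,-20.1,3.2],[0,0,4.2],100],
])

```text
time: 1.1
tool_pos: [0.3701, -0.0767, 0.1747]
tool_rot: [0.0, 0.997, -0.071, 0.0]
contact_force: [1.2, 0.1, -0.1]
gripper_width: 1.002
grasp_force: 0.0
```

```bash
python3 -c "
from h import *
go(-218,-317,8)"
```

```text
t 1.1 now [-232.8 -451.2] 174.7 F [ 1.2  0.1 -0.1] grip 1.0
shift [ 0.61 -5.37  6.67] turn [ 0.   -0.01  0.02]
```

Request:
jog_arm([
  [[0,-2.2,0],[0,0,0],100],
  [[0,-4,0],[0,0,0],100],
  [[0.3,-5.3,1],[0,0,0],100],
  [[0.3,-5.3,2.5],[0,0,0],100],
  [[0.3,-5.3,4],[0,0,0],100],
  [[0.3,-5.3,5],[0,0,0],100],
  [[0.3,-5.3,5],[0,0,0],100],
])

```text
time: 1.98
tool_pos: [0.3938, 0.0517, 0.0478]
tool_rot: [0.0, 0.998, -0.07, -0.003]
contact_force: [0.1, -0.7, 1.1]
gripper_width: 1.004
grasp_force: 0.0
```

```bash
python3 -c "
from h import *
go(-218,-317,8)"
```

```text
t 1.98 now [-227.9 -320.7] 47.8 F [ 0.1 -0.7  1.1] grip 1.0
shift [ 0.41 -0.15  1.59] turn [0.   0.04 0.03]
```

Request:
jog_arm([
  [[0,-0.1,1.0],[0,0,0],100],
  [[0.2,-0.1,1.6],[0,0,0],100],
  [[0.6,-0.1,1.6],[0,0,0],100],
  [[1.0,-0.1,1.6],[0,0,0],100],
  [[1.4,-0.1,1.6],[0,0,0],100],
  [[1.8,-0.1,1.6],[0,0,0],100],
  [[2.2,-0.1,1.6],[0,0,0],100],
  [[2.4,-0.1,1.6],[0,0,0],100],
])

```text
time: 2.98
tool_pos: [0.4559, 0.0456, 0.0101]
tool_rot: [-0.0, 0.998, -0.07, -0.001]
contact_force: [-5.9, 0.6, 1.9]
gripper_width: 0.997
grasp_force: 0.0
```

```bash
cat >> h.py <<'E'
def look(box,sv=None):
    im,W=cloud('top')
    if sv: cv2.imwrite(sv,im[...,::-1])
    Q,r,c=rect(W,box,.055,.073); print(len(Q),r,[stop(p).tolist() for p in c],'mid',stop(r[0]),'yaw',np.degrees(A))
E
python3 -c "
from h import *
go(-124,-317,8); look((300,140,475,275),'pics/a.png')"
```

```text
t 2.98 now [-165.6 -317.7] 10.1 F [-5.9  0.6  1.9] grip 1.0
shift [ 1.66 -0.02  0.08] turn [-0.    0.01  0.03]
3895 ((507.30859375, 36.21501159667969), (190.092529296875, 129.6422576904297), 82.21597290039062) [[-177.4, -415.3], [-47.7, -414.0], [-49.5, -224.0], [-179.0, -225.1]] mid [-113.4 -319.6] yaw -8.307888029396937
```

View pics/a.png

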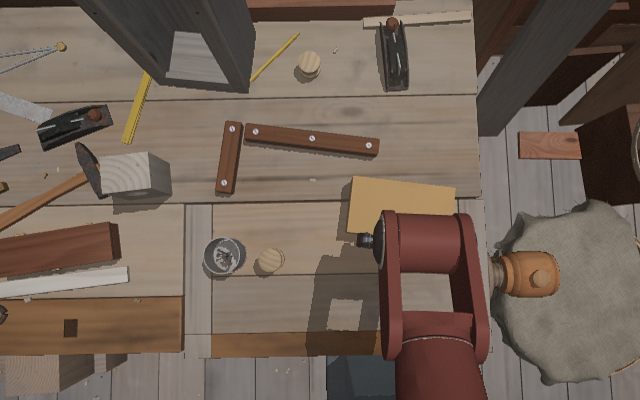

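The block is now square to the fence, with its far face about 48 mm short. I'll push it 40 mm further.

Request:
jog_arm([
  [[0.4,0,0],[0,0,0],100],
  [[0.8,0,0],[0,0,0],100],
  [[1.2,0,0],[0,0,0],100],
  [[1.5,0,0],[0,0,0],100],
  [[1.6,0,0],[0,0,0],100],
  [[1.6,0,0],[0,0,0],100],
  [[0.4,0,0],[0,0,0],100],
  [[-0.4,0,0],[0,0,0],100],
])

```text
time: 4.03
tool_pos: [0.4468, 0.0469, 0.011]
tool_rot: [0.0, 0.998, -0.07, 0.002]
contact_force: [0.2, -0.0, -1.0]
gripper_width: 1.003
grasp_force: 0.0
```

```bash
python3 -c "
from h import *
go(-60,-450,140,-90);go(-60,-450,8,90)"
```

```text
t 4.03 now [-174.8 -317.7] 11.0 F [ 0.2 -0.  -1. ] grip 1.0
shift [ 4.59  5.31 -5.14] turn [-0.02 -0.02 11.28]
t 4.03 now [-174.8 -317.7] 11.0 F [ 0.2 -0.  -1. ] grip 1.0
shift [4.57 5.31 0.14] turn [  0.02  -0.02 -11.22]
```

Request:
jog_arm([
  [[-0.5,0,-1.5],[0,0,0],60],
  [[-0.5,1,-3.5],[0,0,-1.2],60],
  [[0,2.5,-5],[0,0,-2.4],60],
  [[1,4,-5],[0,0,-3.6],60],
  [[2,5.3,-5],[0,0,-4.8],60],
  [[3,5.5,-5],[0,0,-6],60],
  [[4,5.5,-5],[0,0,-7.2],60],
  [[4.6,5.5,-5],[0,0,-8.4],60],
])

```text
time: 5.03
tool_pos: [0.543, -0.1063, 0.1365]
tool_rot: [0.002, 0.869, 0.496, 0.001]
contact_force: [-0.0, -0.6, -0.4]
gripper_width: 0.598
grasp_force: 0.0
```

```bash
python3 -c "
from h import *
go(-60,-450,8,90);look((300,120,475,275))"
```

```text
t 5.03 now [ -57.5 -455.5] 136.5 F [-0.  -0.6 -0.4] grip 0.6
shift [ 0.16 -0.2   5.14] turn [ 0.03 -0.   -2.78]
5883 ((559.241455078125, 28.758773803710938), (190.43455505371094, 105.3625717163086), 81.9749984741211) [[-113.1, -415.0], [-7.8, -414.5], [-8.7, -224.0], [-114.1, -224.5]] mid [ -60.9 -319.5] yaw -8.307888029396937
```

Request:
jog_arm([
  [[0.1,-0.15,1],[0,0,-1.2],60],
  [[0.1,-0.15,2],[0,0,-2.2],60],
  [[0.1,-0.15,3],[0,0,-2.78],60],
  [[0.1,-0.15,4.2],[0,0,-2.78],60],
  [[0.1,-0.15,5],[0,0,-2.78],60],
  [[0.1,-0.15,5.1],[0,0,-2.78],60],
])

```text
time: 5.82
tool_pos: [0.5379, -0.101, 0.0065]
tool_rot: [-0.001, 0.759, 0.652, -0.0]
contact_force: [0.1, -0.3, 0.5]
gripper_width: 0.598
grasp_force: 0.0
```

```bash
python3 -c "
from h import *
go(-60,-210,8,90)"
```

```text
t 5.83 now [ -63.3 -450.9] 6.5 F [ 0.1 -0.3  0.5] grip 0.6
shift [ 9.64  0.07 -0.06] turn [-0.01 -0.   -0.05]
```

Request:
jog_arm([
  [[0.6,0.1,-0.06],[0,0,0],60],
  [[1.2,0.1,-0.06],[0,0,0],60],
  [[1.8,0.1,-0.06],[0,0,0],60],
  [[2.4,0.1,-0.06],[0,0,0],60],
  [[3.0,0.1,-0.06],[0,0,0],60],
  [[3.6,0.1,-0.06],[0,0,0],60],
  [[4.2,0.1,-0.06],[0,0,0],60],
  [[4.8,0.1,-0.06],[0,0,0],60],
])

```text
time: 6.82
tool_pos: [0.5606, 0.0173, 0.011]
tool_rot: [0.002, 0.758, 0.652, 0.0]
contact_force: [-0.2, -6.2, 2.3]
gripper_width: 0.6
grasp_force: 0.0
```

```bash
python3 -c "
from h import *
go(-60,-210,8,90);look((245,120,475,275))"
```

```text
t 6.83 now [ -57.9 -330.7] 11.0 F [-0.2 -6.2  2.3] grip 0.6
shift [ 4.83 -0.11  0.11] turn [ 0.02  0.01 -0.03]
5695 ((548.6138305664062, 185.97601318359375), (182.85018920898438, 298.7390441894531), 23.603130340576172) [[-250.8, -87.0], [-92.9, -340.6], [62.4, -243.9], [-95.5, 9.7]] mid [ -94.2 -165.5] yaw -8.307888029396937
```

Request:
jog_arm([
  [[0.6,0,0.1],[0,0,0],60],
  [[1.2,0,0.1],[0,0,0],60],
  [[1.8,0,0.1],[0,0,0],60],
  [[2.4,0,0.1],[0,0,0],60],
  [[3.0,0,0.1],[0,0,0],60],
  [[3.6,0,0.1],[0,0,0],60],
  [[4.2,0,0.1],[0,0,0],60],
  [[4.6,0,0.1],[0,0,0],60],
])

```text
time: 7.88
tool_pos: [0.5769, 0.131, 0.0076]
tool_rot: [0.001, 0.758, 0.652, -0.0]
contact_force: [-1.6, -6.0, 2.3]
gripper_width: 0.597
grasp_force: 0.0
```

```bash
python3 -c "
from h import *
go(-60,-205,8,90);look((230,120,475,243),'pics/b.png')"
```

```text
t 7.88 now [ -58.2 -215.8] 7.6 F [-1.6 -6.   2.3] grip 0.6
shift [ 0.43 -0.07 -0.02] turn [ 0.01  0.01 -0.03]
4352 ((582.7356567382812, 258.24249267578125), (174.51470947265625, 230.8916473388672), 17.559404373168945) [[-199.7, -23.2], [-99.0, -230.9], [58.1, -154.8], [-42.7, 52.9]] mid [-70.8 -89. ] yaw -8.307888029396937
```

View pics/b.png

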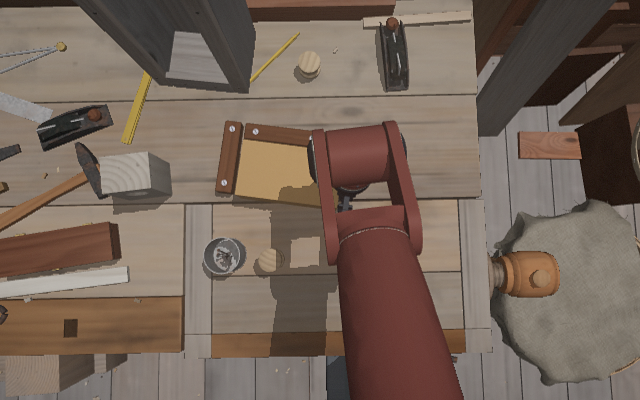

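The block's left end (column 236) is close to the short arm's face, with about 12 mm still to go. I'll close in gently and watch the force.

Request:
jog_arm([
  [[0.15,0,0],[0,0,0],60],
  [[0.3,0,0],[0,0,0],60],
  [[0.4,0,0],[0,0,0],60],
  [[0.5,0,0],[0,0,0],60],
  [[0.55,0,0],[0,0,0],60],
])

```text
time: 8.55
tool_pos: [0.5787, 0.1436, 0.0072]
tool_rot: [0.001, 0.758, 0.652, -0.0]
contact_force: [-0.0, -5.6, 1.8]
gripper_width: 0.6
grasp_force: 0.0
```

Request:
jog_arm([
  [[0.04,0,0],[0,0,0],60],
  [[0.08,0,0],[0,0,0],60],
  [[0.12,0,0],[0,0,0],60],
])

```text
time: 8.93
tool_pos: [0.5788, 0.1444, 0.0072]
tool_rot: [0.002, 0.758, 0.652, -0.002]
contact_force: [-3.4, -16.2, 6.0]
gripper_width: 0.598
grasp_force: 0.0
```

Request:
jog_arm([
  [[-0.6,0,0],[0,0,0],60],
  [[-1,0,-1],[0,0,0],60],
  [[-1,0,-3],[0,0,0],60],
  [[-1,0,-5],[0,0,1.2],60],
  [[-1,0,-5.5],[0,0,2.4],100],
  [[0,-1,-5.5],[0,0,3.6],100],
  [[1,-2,-5.5],[0,0,4.8],100],
  [[2,-3,-5.5],[0,0,6],100],
])

```text
time: 9.93
tool_pos: [0.5113, 0.209, 0.1441]
tool_rot: [-0.001, 0.959, 0.284, 0.0]
contact_force: [0.2, -0.8, -0.3]
gripper_width: 0.999
grasp_force: 0.0
```

```bash
python3 -c "
from h import *
go(-142,-95,140)"
```

```text
t 9.93 now [-134.4 -148.1] 144.1 F [ 0.2 -0.8 -0.3] grip 1.0
shift [ 1.17 -1.79  0.17] turn [-0.01 -0.    5.17]
```

Request:
jog_arm([
  [[0.6,-0.9,0],[0,0,1.2],100],
  [[1.17,-1.8,0],[0,0,2.4],100],
  [[1.17,-1.8,0],[0,0,3.6],100],
  [[1.17,-1.8,0],[0,0,4.8],100],
  [[1.17,-1.8,0],[0,0,5.17],100],
  [[1.17,-1.8,0],[0,0,5.17],100],
])

```text
time: 10.68
tool_pos: [0.5116, 0.2618, 0.144]
tool_rot: [-0.0, 0.998, -0.069, -0.0]
contact_force: [-1.1, -1.0, 0.6]
gripper_width: 0.996
grasp_force: 0.0
```

```bash
python3 -c "
from h import *
go(-142,-95,6);im,W=cloud('scene');cv2.imwrite('pics/c.png',im[...,::-1])"
```

```text
t 10.68 now [-141.7  -95.7] 144.0 F [-1.1 -1.   0.6] grip 1.0
shift [-0.01 -0.03  5.52] turn [-0.01  0.    0.05]
```

View pics/c.png

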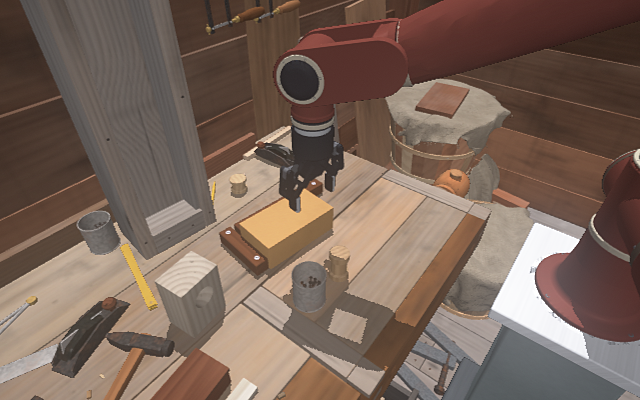

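The block is in the corner, the spool and tin haven't moved, and the fingers are above the near side. Next I'll lower them and push towards the fence.

Request:
jog_arm([
  [[0,0,2],[0,0,0],100],
  [[0,0,3.8],[0,0,0],100],
  [[0,0,5],[0,0,0],100],
  [[0,0,5.5],[0,0,0],100],
  [[0.3,0,5.5],[0,0,0],100],
  [[0.6,0,5.5],[0,0,0],100],
  [[0.8,0,5.5],[0,0,0],100],
  [[0.9,0,5.5],[0,0,0],100],
])

```text
time: 11.72
tool_pos: [0.5343, 0.2589, 0.0076]
tool_rot: [-0.0, 0.998, -0.07, -0.0]
contact_force: [-6.0, 1.5, 1.9]
gripper_width: 0.997
grasp_force: 0.0
```

Request:
jog_arm([
  [[0.05,0,0],[0,0,0],100],
  [[0.1,0,0],[0,0,0],100],
  [[0.14,0,0],[0,0,0],100],
])

```text
time: 12.1
tool_pos: [0.5361, 0.2587, 0.0071]
tool_rot: [-0.0, 0.998, -0.07, -0.002]
contact_force: [-10.4, 2.5, 2.3]
gripper_width: 1.003
grasp_force: 0.0
```

```bash
python3 -c "
from h import *
go(-116.5,-95,6)"
```

```text
t 12.1 now [-117.1  -95.3] 7.1 F [-10.4   2.5   2.3] grip 1.0
shift [ 0.02 -0.01  0.04] turn [-0.    0.03  0.04]
```

Request:
jog_arm([
  [[0.04,0,0],[0,0,0],100],
  [[0.08,0,0],[0,0,0],100],
  [[0.08,0,0],[0,0,0],100],
])

```text
time: 12.48
tool_pos: [0.536, 0.2589, 0.0062]
tool_rot: [-0.0, 0.998, -0.07, -0.004]
contact_force: [-13.6, 5.5, 4.6]
gripper_width: 0.998
grasp_force: 0.0
```

Request:
jog_arm([
  [[0.05,0,0],[0,0,0],100],
  [[-0.4,0,0],[0,0,0],100],
  [[-0.9,0,0],[0,0,0],100],
  [[-0.9,0,-2],[0,0,0],100],
  [[-0.9,0,-4],[0,0,0],100],
  [[-0.9,1.5,-6],[0,0,0],100],
  [[-0.9,3.5,-6],[0,0,0],100],
  [[-0.9,5.5,-6],[0,0,0],100],
])

```text
time: 13.48
tool_pos: [0.499, 0.1236, 0.1588]
tool_rot: [-0.0, 0.998, -0.069, 0.002]
contact_force: [0.3, -0.4, 0.3]
gripper_width: 0.997
grasp_force: 0.0
```

Request:
jog_arm([
  [[0,2,0],[0,0,0],100],
  [[0,4,0],[0,0,0],100],
  [[-0.4,6,0],[0,0,0],100],
  [[-0.8,7,0],[0,0,0],100],
  [[-0.8,7,0],[0,0,0],100],
])

```text
time: 14.1
tool_pos: [0.454, -0.0471, 0.1573]
tool_rot: [0.0, 0.997, -0.071, 0.001]
contact_force: [0.6, -0.3, 0.3]
gripper_width: 1.003
grasp_force: 0.0
```

```bash
python3 -c "
from h import *
go(-60,-230,8,90)
im,W=cloud('top');np.save('top2.npy',W)
Q,r,c=rect(W,(232,125,375,243),.055,.073); print(len(Q),r,[stop(p).tolist() for p in c],stop(r[0]))
for b,z in [((246,115,390,162),(.026,.038)),((205,112,243,200),(.026,.038)),((250,240,295,280),(.06,.08)),((196,230,248,282),(.066,.085))]: print(rect(W,b,*z)[1])
cv2.imwrite('pics/d.png',cv2.resize(im[100:300,180:420,::-1],None,fx=3,fy=3,interpolation=cv2.INTER_CUBIC))"
```

```text
t 14.1 now [-154.1 -409.8] 157.3 F [ 0.6 -0.3  0.3] grip 1.0
shift [ 3.77 -7.18  5.98] turn [ 1.000e-02 -1.000e-02 -1.123e+01]
5749 ((554.7243041992188, 256.9246520996094), (189.77359008789062, 199.23162841796875), 81.92658233642578) [[-197.6, -189.6], [1.6, -188.9], [0.9, 0.9], [-198.4, 0.1]] [-98.4 -94.4]
((662.4705200195312, 196.4993438720703), (260.2969055175781, 33.05863952636719), 81.7894287109375)
((630.1765747070312, 357.9756774902344), (49.225860595703125, 140.3478240966797), 89.59551239013672)
((432.254638671875, 275.3169250488281), (41.76426696777344, 39.26346969604492), 88.86639404296875)
((443.0116882324219, 361.0189208984375), (65.17263793945312, 63.964481353759766), 89.01813507080078)
```

View pics/d.png

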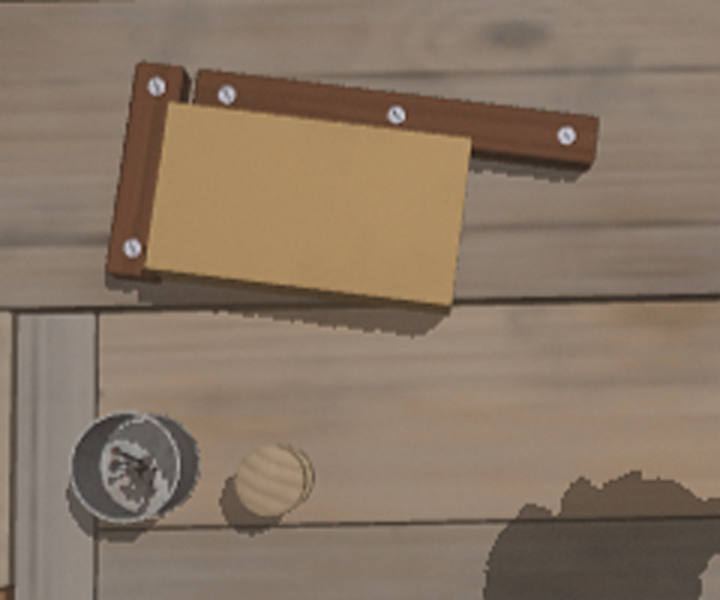

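The block lies flush on both faces: edges about 1 mm from the estimated corner planes, and within about 0.2° of the fence. The spool and tin haven't moved, and the arm is clear.

```bash
python3 -c "
from plant import *
print(job_done())"
```

```text
the job is handed in; nothing more can be done
None
```

The oak block is pushed fully home in the corner, within about 1 mm and 0.2° by the top camera; the spool and tin haven't moved, and I handed the job in at about 14 s, though it returned no verdict.

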